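# Pack and wedge the overhanging rim of a carving

### The arm

A 7-joint arm with a two-finger parallel gripper is mounted at the origin on the work surface. World frame = base frame: x ahead of the robot, y to its left, z up, the work surface at z = 0. Lengths are in m, angles in degrees, forces in N, time in s.
With the tool pointing down it reaches from about 0.425 to 0.875 m from the base axis. Payload 4.7 kg.
Tool frame: the origin (TCP) lies between the finger pads; the fingertips stand 8 mm ahead of it and the grasp point (between the pads) lies 11 mm behind it (env.tip_extent is the distance from the TCP to the fingertips, in m); z points along the fingers, y is the line along which they close (so a half turn about z gives the same grasp; the last joint's range is limited). The gripper opens to 87 mm and grips with 3 to 60 N. Pads are 19 mm wide; open, the fingers measure 117 mm over their backs; the gripper's body (75 mm by 190 mm) begins 51 mm behind the grasp point.
Start: joints at [-70.984, 18.392, -4.016, 83.108, 1.295, 78.541, -3.26], TCP at [0.203, 0.617, 0.231] pointing down, gripper open.
Joint ranges: [-163.93, 163.93], [-17.29, 119.83], [-79.2, 71.16], [3.27, 140.29], [-89.18, 269.18], [5.43, 117.66], [-154.24, 154.24]. Speed limits (degrees/s): [147.25, 147.25, 180, 180, 180, 180, 180].

### API

Orientations are given as [roll, pitch, yaw] about the fixed x, y, z axes, in that order (R = Rz(yaw) Ry(pitch) Rx(roll)).
In Python, from cell import sensors, vision, workorder, env gives the robot as it stands.
- The arm moves only by the tool drive_tool, never from a script. Its argument "moves" is a list of rows, each an object of numbers: "x", "y", "z": the shift along the tool's x, y, z in mm; "rx", "ry", "rz": the turn, a rotation vector about the tool's x, y, z in rad; "fingers": the closure, from -1 (fully open) to 1 (shut). In form: [{"x": .., "y": .., "z": .., "rx": .., "ry": .., "rz": .., "fingers": ..}, ...]. A call has 1 to 20 rows; each row is the pose to reach, as a shift and turn from the pose commanded when the call began, along the tool's axes at that moment; what a row does not reach only later rows make up. A row lasts 1/8 s, in which the tool goes at most 62.5 mm and 10.7 degrees, less where a joint would pass 70% of its speed; a pose out of reach is approached as far as the arm can. A call with a gripper value outside its range is refused whole. The fingers move at their own pace and stop on an object; "force" is the grip in N (left out, the last holds). Time passes only in rows, so rows that repeat a pose let the fingers close. It gives the time, the measured TCP pose, the force, the opening and the grip force at its end, in the units of the state.
- sensors.get_obs(): the state, without advancing time (a new reading comes with each control period).
- vision.read_camera(name): name is "side" or "top" or "wrist"; returns a dict with "image" (420x560x3 uint8, red, green, blue), "fx", "fy", "cx", "cy" (pixels), "k1" (the pictures are not rectified: a ray, as slopes to the right and down, at radius r is drawn at 1 + k1 r^2 times it, then the intrinsics apply), "R" (3x3) and "t" (3): a world point X has camera coordinates R X + t. Camera axes: x right, y down, z forward; pixel columns grow to the right and rows downward; lengths in m; the calibration is good to about 2 mm. A picture is of the moment at which its call begins. There is no depth.
- workorder.sign_off(): hands the job in; it is judged then, once.
The state is a dict: "time_s": time; "qpos": joint angles; "joint_velocities": joint speeds; "effort": joint torques, N m; "tool_pos": TCP position; "tool_rot": TCP orientation; "force": force on the tool from outside, world axes, zero at the start; "wrist_torque": the same for the moment, N m; "grip_width": finger opening in m; "grasp_force": force on a finger pad.
Only numpy, scipy, OpenCV 4.12 (cv2) and the standard library are available. Lean on these libraries where they do the work, as an engineer would, in place of code of your own. Each camera call takes 0.05 s, during which the arm holds its last target. There are 200 camera calls.

### The job

The round carving is fixed on its stand with its right-hand rim (robot's right) overhanging the bench; pack the gap under that rim with the loose flat shims, laid one on another and reaching about 50 mm under the rim from outside, using as many as it takes for the long wedge, slid in flat on top of them with its thin end first, to go tight by feel with its tip clearly under the rim, snug but not rammed. Do not let go of the wedge then: the program finishes while the gripper still holds it by its thick end, pushed in, so that the stack stays nipped between bench and rim. Leave the other things on the bench where they are.

Things in the scene. Friction and masses are not known exactly. Their poses are not given: they have to be found in the camera images.
- roundel: fixed level wooden disc, 300 mm across, carved top 30 to 38 mm above its underside; origin: centre of the underside, 21 to 34 mm above the bench (z = 0), differing each run; y points from the free right-hand rim over the centre to the bearer under its left side, z up. Below it all is free from that rim to a central post, 115 mm in. It does not give
- rim (a point): point on the lower edge of the carving's free right-hand rim, 150 mm from its centre towards the carving's -y; its height is the height of the gap; its y axis points level, straight in under the carving, z is up. Packing goes in here, along that y axis
- shim0: loose flat plywood shim, 120 x 30 x 10 mm, one of three alike, about 28 g; origin: centre of its underside; x runs along its length, y across its 30 mm width, z is up
- shim1: loose flat plywood shim, 120 x 30 x 10 mm, one of three alike, about 28 g; origin: centre of its underside; x runs along its length, y across its 30 mm width, z is up
- shim2: loose flat plywood shim, 120 x 30 x 10 mm, one of three alike, about 28 g; origin: centre of its underside; x runs along its length, y across its 30 mm width, z is up
- wedge: loose plywood wedge, 150 mm long, 30 mm wide, about 45 g; flat underside; origin: centre of its underside; x runs along its length to the thin end; its top rises evenly from 3 mm at the tip (x = +75 mm) to 19 mm at x = -35 mm, then a level tail 19 mm thick, 40 mm long (x = -75 to -35 mm), to hold it by
- wedge_tip (a point): lower edge of the wedge's thin end, mid-width, 75 mm ahead of its origin; same axes as the wedge
- gouge: carving gouge lying down, 220 mm long, 24 mm thick; bystander; origin: on its underside near its middle
- brush: flat hand brush lying down; bystander; origin: on its underside near its middle
- mallet: wooden mallet lying down, head 72 mm thick and 110 mm long, handle 130 mm; bystander; origin: on its underside near its middle
- jar: amber glass jar, 64 mm across, 80 mm high; bystander; origin: on its underside near its middle
- offcut: rectangular wood offcut 40 x 70 x 40 mm (40 high), too thick for the gap; bystander; origin: on its underside near its middle
- stone: grey sharpening stone 160 x 60 x 25 mm; bystander; origin: on its underside near its middle
Things that resemble listed ones, but are neither listed nor needed, are in the scene too. What is shaped like the shim2 but pink or yellow is not meant. Leave any purple look-alike of the wedge alone.

How it is judged (in metres and radians):
On the way:
1. a shim lies flat on the bench, reaching under the free rim, let go (((horizontal distance between shim0 and roundel below 0.185 m and angle between shim0's own z axis and vertical below 0.08 rad and height (world z) of shim0 below 0.004 m and y of shim0 in the frame of roundel below -0.05 m and contact force between the fingers and shim0 below 0.1 N) or (horizontal distance between shim1 and roundel below 0.185 m and angle between shim1's own z axis and vertical below 0.08 rad and height (world z) of shim1 below 0.004 m and y of shim1 in the frame of roundel below -0.05 m and contact force between the fingers and shim1 below 0.1 N) or (horizontal distance between shim2 and roundel below 0.185 m and angle between shim2's own z axis and vertical below 0.08 rad and height (world z) of shim2 below 0.004 m and y of shim2 in the frame of roundel below -0.05 m and contact force between the fingers and shim2 below 0.1 N))), for 0.2 s.
At the end, for the whole second after the job is handed in: The gripper holds the wedge (over 2 N); the wedge is still, flat within 0.1 rad, off the bench, its tip 12 mm or more under the rim, pressing the rim with over 3 N and a shim with over 2 N; that shim and one on the bench lie flat, 25 mm or more under the free rim (contact force between wedge and roundel above 3 N and contact force between the fingers and wedge above 2 N and horizontal distance between wedge_tip and roundel below 0.138 m and y of wedge in the frame of roundel below -0.05 m and angle between wedge's own z axis and vertical below 0.1 rad and height (world z) of wedge above 0.007 m and ((contact force between wedge and shim0 above 2 N and horizontal distance between shim0 and roundel below 0.185 m and angle between shim0's own z axis and vertical below 0.08 rad) or (contact force between wedge and shim1 above 2 N and horizontal distance between shim1 and roundel below 0.185 m and angle between shim1's own z axis and vertical below 0.08 rad) or (contact force between wedge and shim2 above 2 N and horizontal distance between shim2 and roundel below 0.185 m and angle between shim2's own z axis and vertical below 0.08 rad)) and ((height (world z) of shim0 below 0.004 m and y of shim0 in the frame of roundel below -0.05 m and horizontal distance between shim0 and roundel below 0.185 m and angle between shim0's own z axis and vertical below 0.08 rad) or (height (world z) of shim1 below 0.004 m and y of shim1 in the frame of roundel below -0.05 m and horizontal distance between shim1 and roundel below 0.185 m and angle between shim1's own z axis and vertical below 0.08 rad) or (height (world z) of shim2 below 0.004 m and y of shim2 in the frame of roundel below -0.05 m and horizontal distance between shim2 and roundel below 0.185 m and angle between shim2's own z axis and vertical below 0.08 rad)) and linear speed of wedge below 0.01 m/s); the arm keeps its last pose, push and grip.
It fails at once if the wedge is rammed: over 45 N between wedge and carving (contact force between wedge and roundel above 45 N).
It fails at once if a bystander is shifted by more than 40 mm (distance of any of gouge, brush, mallet, jar, offcut, stone from where it was at the start of the episode above 0.04 m).
It also fails if it takes over 72 s, if anything falls off the work surface, if the arm or the gripper's body presses on something with over 40 N, if the wrist force passes 120 N, or if a joint passes its speed limit or range.

## Working session

There is one attempt and no reset: what is moved stays moved. The work goes in short steps, Python scripts to look and compute and a tool call to move; the robot and the scene stay as the last step left them, time stands still between calls to the robot, and variables do not carry over. Pictures are saved under pics/ and viewed, at most 10 in all, crops included, and the job is handed in when it is done.

Besides the shell and the picture viewer there is one more tool, called after ">>>" as name(argument=value, ...) on one line, values as JSON. drive_tool: Moves the arm, as the interface text tells. Its arguments: {"type":"object","properties":{"moves":{"type":"array"},"force":{"type":"number"}},"required":["moves"]}

```bash
ls; mkdir -p pics
python3 - <<'E'
from cell import sensors, vision, workorder, env
import cv2,pickle
o=sensors.get_obs(); print(o['time_s'],o['tool_pos'],o['tool_rot'],o['force'],env.tip_extent)
for n in ['side','top','wrist']:
    c=vision.read_camera(n); pickle.dump(c,open(f'{n}0.pkl','wb'))
    cv2.imwrite(f'pics/{n}0.png',cv2.cvtColor(c['image'],cv2.COLOR_RGB2BGR))
    print(n,c['fx'],c['fy'],c['cx'],c['cy'],c['k1'],c['R'],c['t'], -c['R'].T@c['t'])
E
```

```text
pics
0.0 [0.20298796 0.61692467 0.2294418 ] [-1.79888404e+02  4.99587003e-03  1.61791646e+02] [0.53536801 0.02012358 0.10518104] 0.008
side 411.53776053596914 411.53776053596914 272.64540402229363 213.93957995372995 -0.07618849375230098 [[ 0.8412464  -0.54038819 -0.01688485]
 [-0.29335908 -0.43000641 -0.85383543]
 [ 0.45414198  0.7232393  -0.52026913]] [-0.5211108   0.15070146  1.06182414] [ 3.73306508e-04 -9.84752472e-01  6.72309689e-01]
top 399.5169330593105 399.5169330593105 277.91763813630035 205.89147077716683 0.02772020270224873 [[-0.01797109 -0.99983792 -0.00108582]
 [-0.97817682  0.01780657 -0.20700976]
 [ 0.20699554 -0.00265807 -0.97833827]] [-0.12571341  0.51908708  1.07313283] [ 0.28336603 -0.13208373  1.15720651]
wrist 347.2376304927776 347.2376304927776 278.739197330083 207.42013721198876 0.02255958108427404 [[ 0.31233854  0.94996304 -0.00385431]
 [ 0.9076724  -0.29723168  0.2962839 ]
 [ 0.28031313 -0.09603933 -0.95509214]] [-0.64883626 -0.0368542   0.39275259] [0.1260144  0.64313592 0.3835334 ]
```

View pics/top0.png

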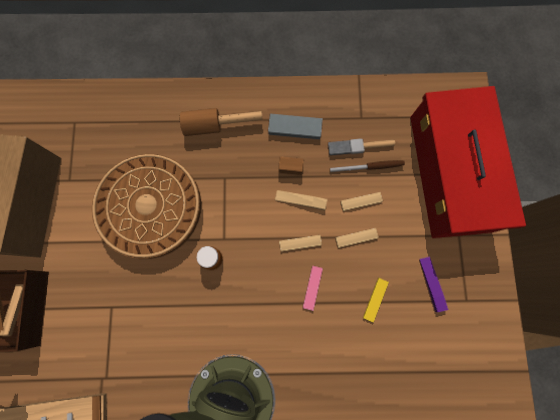

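View pics/side0.png

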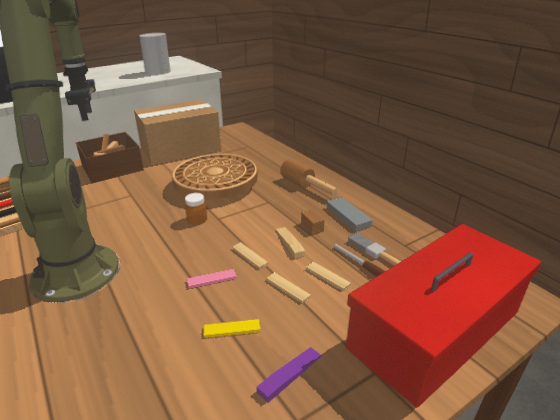

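The top view shows the pale pieces: the longest is at (301,200), with three shorter ones at (300,243), (361,201) and (357,238). The roundel is at (147,205). The decoys are pink (313,288), yellow (376,300) and purple (433,285). In the side view the roundel is at (215,175) and the pale pieces are at (290,242), (250,256), (327,276) and (288,288).

Next I'll measure them with a model fit across both views.

```bash
cat > h.py <<'E'
import numpy as np,cv2,pickle
def K(c): return np.array([[c['fx'],0,c['cx']],[0,c['fy'],c['cy']],[0,0,1.]])
def D(c): return np.array([c['k1'],0,0,0.])
def proj(c,X):
    return cv2.projectPoints(np.asarray(X,float).reshape(-1,1,3),cv2.Rodrigues(np.array(c['R']))[0],np.array(c['t'],float),K(c),D(c))[0].reshape(-1,2)
def ray(c,p):
    u=cv2.undistortPoints(np.array(p,float).reshape(-1,1,2),K(c),D(c)).reshape(-1,2)
    d=np.c_[u,np.ones(len(u))]@np.array(c['R']); o=-np.array(c['R']).T@c['t']
    return o,d
def onz(c,p,z):
    o,d=ray(c,p); s=(z-o[2])/d[:,2]; return o+s[:,None]*d
def tri(cs,ps):
    A=np.zeros((3,3));b=np.zeros(3)
    for c,p in zip(cs,ps):
        o,d=ray(c,[p]); d=d[0]/np.linalg.norm(d[0]); M=np.eye(3)-np.outer(d,d); A+=M;b+=M@o
    return np.linalg.solve(A,b)
E
python3 - <<'E'
from h import *
for n,pts in [('top',[(301,200),(300,243),(361,201),(357,238)]),('side',[(290,242),(250,256),(327,276),(288,288)])]:
    c=pickle.load(open(n+'0.pkl','rb')); hsv=cv2.cvtColor(c['image'],cv2.COLOR_RGB2HSV)
    print(n,[hsv[y,x].tolist() for x,y in pts],[c['image'][y+14,x+8].tolist() for x,y in pts])
    m=((hsv[...,2]>140)&(hsv[...,0]<30)&(hsv[...,1]>60)&(hsv[...,1]<165)).astype(np.uint8)
    nl,l,st,ce=cv2.connectedComponentsWithStats(m)
    for i in range(1,nl):
        if 150<st[i,4]<2000:
            k=np.argwhere(l==i)[:,::-1].astype(np.float32); r=cv2.minAreaRect(k); b=cv2.boxPoints(r)
            w=onz(c,b,0.01); e=[np.linalg.norm(w[j]-w[j-1]) for j in range(2)]
            print(n,ce[i].round(1),st[i,4],np.round(w.mean(0),4),np.round(e,3),b.round(0).tolist())
ct=pickle.load(open('top0.pkl','rb'));cs=pickle.load(open('side0.pkl','rb'))
for n,c,p in [('top',ct,(265,170,400,260)),('side',cs,(225,220,360,310))]:
    x0,y0,x1,y1=p; cv2.imwrite(f'pics/crop_{n}.png',cv2.resize(c['image'][y0:y1,x0:x1,::-1],None,fx=5.5,fy=5.5,interpolation=2))
for a,b in [((301,200),(290,242)),((300,243),(250,256)),((361,201),(327,276)),((357,238),(288,288)),((146,204),(215,171))]: print(tri([ct,cs],[a,b]).round(4))
E
```

```text
top [[17, 109, 195], [17, 109, 197], [17, 110, 200], [17, 110, 195]] [[155, 109, 71], [149, 105, 68], [148, 105, 69], [146, 103, 68]]
top [278.8 103. ] 1024 [ 0.8505 -0.1506  0.01  ] [0.025 0.478] [[204.0, 100.0], [358.0, 99.0], [358.0, 106.0], [204.0, 108.0]]
top [391.1 101.6] 328 [ 0.8496 -0.4922  0.01  ] [0.02  0.182] [[362.0, 99.0], [421.0, 98.0], [421.0, 104.0], [362.0, 105.0]]
top [387.  109.1] 151 [ 0.8241 -0.4827  0.01  ] [0.011 0.16 ] [[363.0, 108.0], [415.0, 107.0], [415.0, 110.0], [363.0, 111.0]]
top [195.2 113.6] 152 [0.8208 0.1068 0.01  ] [0.017 0.109] [[180.0, 113.0], [215.0, 109.0], [215.0, 115.0], [180.0, 118.0]]
top [239.9 115.4] 255 [ 0.814  -0.0236  0.01  ] [0.022 0.132] [[218.0, 114.0], [261.0, 109.0], [262.0, 116.0], [219.0, 121.0]]
top [  8.  174.4] 1372 [0.5964 0.6739 0.01  ] [0.071 0.336] [[-24.0, 242.0], [1.0, 131.0], [25.0, 136.0], [0.0, 247.0]]
top [381.6 142.1] 179 [ 0.7199 -0.4675  0.01  ] [0.018 0.143] [[363.0, 141.0], [410.0, 136.0], [410.0, 142.0], [363.0, 146.0]]
top [143.6 207.2] 1445 [0.5397 0.2523 0.01  ] [0.231 0.235] [[106.0, 166.0], [185.0, 166.
[... 2845 characters left out ...]
.0, 237.0], [364.0, 221.0], [413.0, 252.0], [403.0, 269.0]]
side [425.5 240.8] 285 [ 0.8587 -0.4272  0.01  ] [0.037 0.148] [[408.0, 245.0], [442.0, 228.0], [446.0, 236.0], [412.0, 253.0]]
side [539.6 308.9] 1489 [ 0.8598 -0.7549  0.01  ] [0.091 0.148] [[511.0, 313.0], [530.0, 281.0], [570.0, 305.0], [550.0, 337.0]]
side [300.7 397.8] 1095 [ 0.2781 -0.626   0.01  ] [0.069 0.066] [[277.0, 393.0], [303.0, 373.0], [325.0, 402.0], [299.0, 422.0]]
side [325.9 414.5] 293 [ 0.2947 -0.6733  0.01  ] [0.064 0.027] [[306.0, 419.0], [306.0, 405.0], [343.0, 405.0], [343.0, 419.0]]
[ 0.5457 -0.2044 -0.0011]
[ 0.4182 -0.1979 -0.0008]
[ 0.5376 -0.3811  0.0015]
[ 0.4292 -0.3634  0.002 ]
[0.5302 0.2369 0.0521]
```

Run:
```python
import cv2,numpy as np
a=cv2.imread('pics/crop_top.png');b=cv2.imread('pics/crop_side.png')
w=720
f=lambda i:cv2.resize(i,(450,300))
cv2.imwrite('pics/crops.png',np.vstack([f(a),f(b)]))
```

```text
(no output)
```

View pics/crops.png

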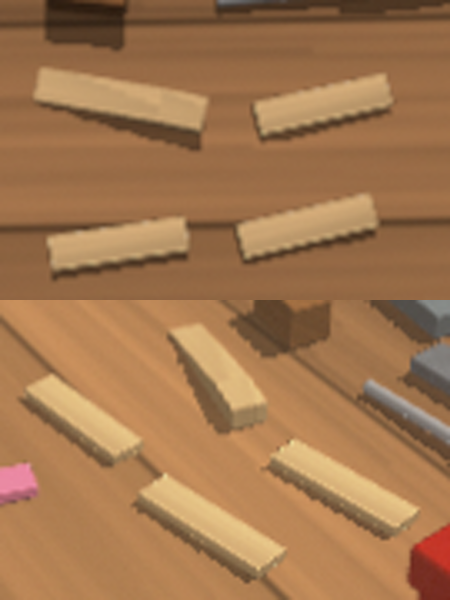

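The crops confirm the choice. The wedge is the longer, tapering piece at top (301,200), with its thick tail at the right end and its tip at the left (+y). The three equal flat pale pieces at (300,243), (361,201) and (357,238) are the shims. Pink and yellow are excluded by colour, and so is the purple wedge.

Next I'll fit the poses and crop the roundel.

```bash
cat >> h.py <<'E'
def shimpts(L=.12):
    return np.array([[sx*L/2,sy*.015,z] for sx in(-1,1) for sy in(-1,1) for z in(0,.01)])
def wedgepts():
    return np.array([[x,sy*.015,z] for sy in(-1,1) for x,z in((.075,0),(.075,.003),(-.035,.019),(-.075,.019),(-.075,0))])
def place(P,q):
    c,s=np.cos(q[3]),np.sin(q[3]); return P@np.array([[c,s,0],[-s,c,0],[0,0,1]])+np.array(q[:3])
def pale(c):
    h=cv2.cvtColor(cv2.GaussianBlur(c['image'],(3,3),0),cv2.COLOR_RGB2HSV)
    return ((h[...,2]>90)&(h[...,0]>12)&(h[...,0]<24)&(h[...,1]<126)&(h[...,1]>60)).astype(np.uint8)
from scipy.optimize import minimize
def fit(cs,P,q0,fixz=False,r=45):
    ms=[pale(c) for c in cs]; S=4
    base=[]
    for c,m in zip(cs,ms):
        u=proj(c,[[q0[0],q0[1],.005]])[0].astype(int); n,l=cv2.connectedComponents(m)
        lab=np.bincount(l[u[1]-3:u[1]+4,u[0]-3:u[0]+4].ravel(),minlength=n); lab[0]=0
        base.append((l==lab.argmax()).astype(np.float32))
    def cost(q):
        q=list(q)
        if fixz:q=[q[0],q[1],fixz-1,q[2]]
        t=0
        for c,b in zip(cs,base):
            hull=cv2.convexHull(((proj(c,place(P,q))+.5)*S*16-8).astype(np.int32))
            ys,xs=np.nonzero(b); x0,y0=max(0,xs.min()-15),max(0,ys.min()-15); x1,y1=xs.max()+15,ys.max()+15
            im=np.zeros(((y1-y0)*S,(x1-x0)*S),np.uint8)
            cv2.fillConvexPoly(im,hull-np.array([x0,y0])*S*16,255,lineType=cv2.LINE_8,shift=4)
            a=cv2.resize(im,(x1-x0,y1-y0),interpolation=cv2.INTER_AREA)/255.
            bb=b[y0:y1,x0:x1]; bb=bb[:a.shape[0],:a.shape[1]]; a=a[:bb.shape[0],:bb.shape[1]]
            t+=np.abs(a-bb).sum()/b.sum()
        return t
    x0=[q0[0],q0[1],q0[3]] if fixz else list(q0)
    d=np.diag([.006,.006,.1] if fixz else [.006,.006,.004,.1])
    res=minimize(cost,x0,method='Nelder-Mead',options=dict(initial_simplex=np.vstack([x0,x0+d]),xatol=1e-5,fatol=1e-5,maxiter=400))
    return res.x,res.fun,[int(b.sum()) for b in base]
E
python3 - <<'E'
from h import *
ct=pickle.load(open('top0.pkl','rb'));cs=pickle.load(open('side0.pkl','rb'))
for nm,P,q in [('W',wedgepts(),(.546,-.204,0,1.75)),('A',shimpts(),(.418,-.198,0,-1.4)),('B',shimpts(),(.538,-.381,0,-1.35)),('C',shimpts(),(.429,-.363,0,-1.35))]:
    x,f,n=fit([ct,cs],P,q); print(nm,x.round(4),np.degrees(x[3]).round(1),round(f,3),n)
a=ct['image'][145:265,85:210,::-1];b=cs['image'][145:215,160:270,::-1]
a=cv2.resize(a,(500,480),interpolation=2);
cv2.imwrite('pics/rb.png',cv2.resize(b,(770,490),interpolation=2))
E
```

```text
W [ 0.545  -0.202  -0.0017  1.3406] 76.8 0.152 [597, 454]
A [ 0.417  -0.1976 -0.0019 -1.4444] -82.8 0.159 [493, 439]
B [ 0.5375 -0.3816 -0.002  -1.3684] -78.4 0.138 [467, 541]
C [ 0.4298 -0.361  -0.0022 -1.3533] -77.5 0.139 [488, 582]
```

View pics/rb.png

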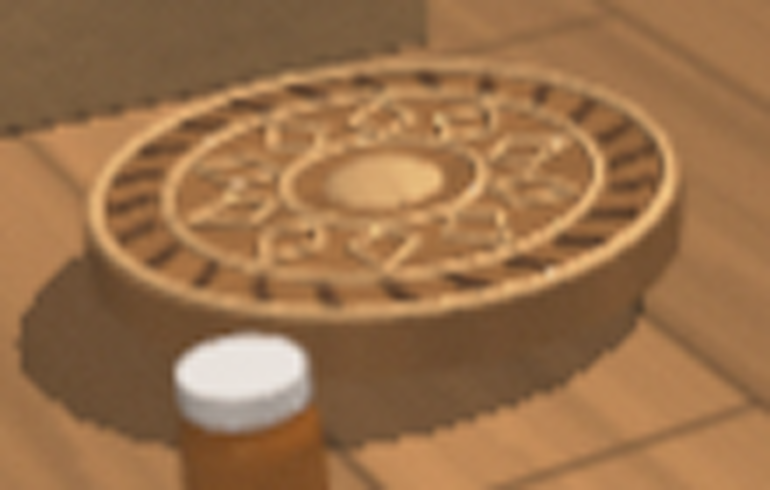

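The side crop shows the roundel's pale top edge: leftmost (173,174), right (258,171), bottom (210,191). The dark underside edge runs near (216,198). The jar stands close to the free rim. Next I'll measure the roundel, gap and jar numerically.

Run:
```python
from h import *
ct=pickle.load(open('top0.pkl','rb'));cs=pickle.load(open('side0.pkl','rb'))
from scipy.ndimage import map_coordinates as mc
from scipy.optimize import differential_evolution as de
def samp(c,X):
    g=cv2.cvtColor(cv2.GaussianBlur(c['image'],(3,3),0),cv2.COLOR_RGB2GRAY).astype(float)
    u=proj(c,X); return mc(g,[u[:,1],u[:,0]],order=1)
def circ(x,y,z,r,a): return np.c_[x+r*np.cos(a),y+r*np.sin(a),0*a+z]
a=np.linspace(0,2*np.pi,180,endpoint=False)
def cost(q):
    t=0
    for c in(ct,cs): t-= np.clip(samp(c,circ(q[0],q[1],q[2],.147,a))-samp(c,circ(q[0],q[1],q[2],.155,a)),-20,50).mean()
    return t
r=de(cost,[(.5,.57),(.2,.27),(.04,.08)],seed=1,popsize=25); print('top',r.x.round(4),r.fun)
x,y,zt=r.x
# bottom edge: near side arc in side cam, intensity going down the wall
d=np.array([0.0004,-.985])-[x,y]; a0=np.arctan2(d[1],d[0])
for da in (-.5,-.3,.0,.2,.4,.6):
    A=np.array([a0+da-.06,a0+da,a0+da+.06])
    zz=np.arange(zt+.002,-.002,-.003)
    print(round(da,1),[int(samp(cs,circ(x,y,z,.15,A)).mean()) for z in zz])
print(zz.round(3))
# right silhouette edge of wall
for da in (.9,1.1,1.3,1.4): print(da,[int(samp(cs,circ(x,y,z,.15,np.array([a0+da]))).mean()) for z in zz])
print('jar top',tri([ct,cs],[(207.5,257),(160+240/7-.2,145+365/7)]), 'jar z80',onz(ct,[(207.5,257)],.08),onz(cs,[(194.3,197.5)],.08))
```

```text
top [0.5291 0.238  0.0559] -59.7388531509209
-0.5 [133, 114, 100, 99, 121, 158, 194, 218, 226, 227, 227, 227, 227, 225, 220, 206, 189, 173, 161, 153]
-0.3 [138, 119, 100, 96, 108, 126, 143, 155, 160, 160, 158, 154, 148, 140, 133, 126, 120, 113, 104, 98]
0.0 [142, 120, 99, 89, 86, 86, 86, 86, 86, 87, 87, 88, 89, 90, 90, 91, 91, 91, 91, 91]
0.2 [145, 122, 97, 85, 82, 82, 82, 82, 82, 82, 83, 85, 88, 90, 91, 91, 91, 92, 92, 95]
0.4 [152, 127, 101, 87, 83, 83, 83, 83, 84, 83, 84, 85, 86, 86, 86, 86, 86, 87, 90, 101]
0.6 [157, 130, 104, 90, 86, 85, 85, 85, 85, 86, 86, 86, 87, 87, 88, 89, 91, 97, 108, 121]
[0.058 0.055 0.052 0.049 0.046 0.043 0.04  0.037 0.034 0.031 0.028 0.025
 0.022 0.019 0.016 0.013 0.01  0.007 0.004 0.001]
0.9 [154, 131, 108, 94, 89, 88, 88, 88, 88, 89, 90, 88, 86, 85, 88, 99, 113, 124, 132, 137]
1.1 [145, 127, 109, 96, 91, 88, 88, 88, 89, 93, 99, 106, 112, 118, 122, 124, 124, 123, 121, 117]
1.3 [139, 133, 125, 116, 108, 104, 102, 102, 103, 105, 107, 109, 111, 113, 115, 118, 120, 122, 123, 124]
1.4 [137, 134, 129, 123, 118, 112, 109, 107, 107, 108, 110, 112, 114, 115, 116, 117, 118, 119, 120, 121]
jar top [0.37567248 0.05629889 0.07801914] jar z80 [[0.37471222 0.05622416 0.08      ]] [[0.37486667 0.05016253 0.08      ]]
```

```bash
cat > g.py <<'E'
import sys,numpy as np
from scipy.spatial.transform import Rotation as Ro
from cell import sensors
def go(*T):
    "targets (x,y,z,yaw[,pitch-tilt about tool y]) -> rows"
    o=sensors.get_obs(); p=np.array(o['tool_pos']); R=Ro.from_euler('xyz',o['tool_rot'],degrees=True)
    print('t',round(o['time_s'],2),'p',p.round(4),'rot',np.round(o['tool_rot'],2),'F',np.round(o['force'],2),'w',round(o['grip_width'],4),'gf',round(o['grasp_force'],1),'j7',round(o['qpos'][6],0))
    for t in T:
        Rt=Ro.from_euler('xyz',[180,0,t[3]],degrees=True)
        if len(t)>4: Rt=Rt*Ro.from_euler('y',t[4],degrees=True)
        d=R.inv().apply(np.array(t[:3])-p)*1000; rv=(R.inv()*Rt).as_rotvec()
        print(t,d.round(1),rv.round(3))
if __name__=='__main__': go(*eval(sys.argv[1]))
E
python3 g.py "[(.52,.15,.2,130),(.422,-.238,.15,97.2),(.422,-.238,.0105,97.2)]"
```

```text
t 0.15 p [0.2031 0.6171 0.2297] rot [-1.7992e+02  1.0000e-02  1.6179e+02] F [-0.01 -0.72 -0.56] w 0.0872 gf 0.0 j7 -3.0
(0.52, 0.15, 0.2, 130) [-447.  -344.6   30.3] [-0.001  0.     0.555]
(0.422, -0.238, 0.15, 97.2) [-475.2 -743.7   80.8] [-1.000e-03  1.000e-03  1.127e+00]
(0.422, -0.238, 0.0105, 97.2) [-475.1 -743.5  220.3] [-1.000e-03  1.000e-03  1.127e+00]
```

>>> drive_tool(moves=[{"x": -447,"y": -345,"z": 30,"rz": 0.555,"fingers": -1},{"x": -447,"y": -345,"z": 30,"rz": 0.555},{"x": -447,"y": -345,"z": 30,"rz": 0.555},{"x": -447,"y": -345,"z": 30,"rz": 0.555},{"x": -447,"y": -345,"z": 30,"rz": 0.555},{"x": -447,"y": -345,"z": 30,"rz": 0.555},{"x": -447,"y": -345,"z": 30,"rz": 0.555},{"x": -447,"y": -345,"z": 30,"rz": 0.555},{"x": -447,"y": -345,"z": 30,"rz": 0.555},{"x": -475,"y": -744,"z": 81,"rz": 1.127},{"x": -475,"y": -744,"z": 81,"rz": 1.127},{"x": -475,"y": -744,"z": 81,"rz": 1.127},{"x": -475,"y": -744,"z": 81,"rz": 1.127},{"x": -475,"y": -744,"z": 81,"rz": 1.127},{"x": -475,"y": -744,"z": 81,"rz": 1.127},{"x": -475,"y": -744,"z": 81,"rz": 1.127},{"x": -475,"y": -744,"z": 81,"rz": 1.127},{"x": -475,"y": -744,"z": 81,"rz": 1.127}])

```text
invalid input at $.moves[0]: expected keys x, y, z, rx, ry, rz, fingers
```

Run:
```python
from h import *; from cell import vision
from g import go
go((.422,-.238,.0105,97.2))
c=vision.read_camera('wrist'); ct=pickle.load(open('top0.pkl','rb'));cs=pickle.load(open('side0.pkl','rb'))
pickle.dump(c,open('w1.pkl','wb')); cv2.imwrite('pics/w1.png',c['image'][...,::-1])
print(proj(c,place(shimpts(),(.417,-.1976,0,-1.4444))).round(0).tolist())
```

```text
t 0.15 p [0.2031 0.6171 0.2297] rot [-1.7992e+02  1.0000e-02  1.6179e+02] F [-0.01 -0.72 -0.56] w 0.0872 gf 0.0 j7 -3.0
(0.422, -0.238, 0.0105, 97.2) [-475.1 -743.5  220.3] [-1.000e-03  1.000e-03  1.127e+00]
[[-185.0, 463.0], [-195.0, 470.0], [-169.0, 477.0], [-178.0, 484.0], [-252.0, 492.0], [-263.0, 500.0], [-234.0, 505.0], [-245.0, 513.0]]
```

View pics/w1.png

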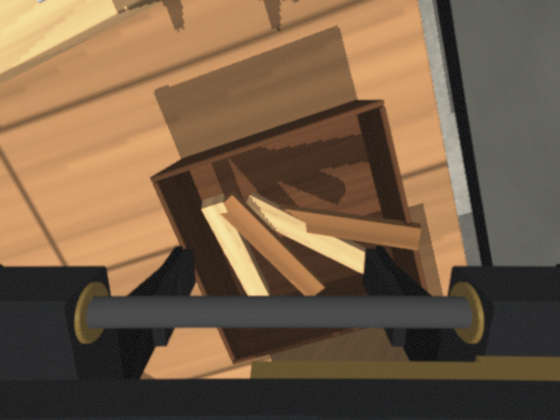

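That wrist picture is only the box of scraps under the start pose, because the move was refused. Every row needs all seven keys, so I'll resend it.

>>> drive_tool(moves=[{"x": -447,"y": -345,"z": 30,"rx": 0,"ry": 0,"rz": 0.555,"fingers": -1},{"x": -447,"y": -345,"z": 30,"rx": 0,"ry": 0,"rz": 0.555,"fingers": -1},{"x": -447,"y": -345,"z": 30,"rx": 0,"ry": 0,"rz": 0.555,"fingers": -1},{"x": -447,"y": -345,"z": 30,"rx": 0,"ry": 0,"rz": 0.555,"fingers": -1},{"x": -447,"y": -345,"z": 30,"rx": 0,"ry": 0,"rz": 0.555,"fingers": -1},{"x": -447,"y": -345,"z": 30,"rx": 0,"ry": 0,"rz": 0.555,"fingers": -1},{"x": -447,"y": -345,"z": 30,"rx": 0,"ry": 0,"rz": 0.555,"fingers": -1},{"x": -447,"y": -345,"z": 30,"rx": 0,"ry": 0,"rz": 0.555,"fingers": -1},{"x": -447,"y": -345,"z": 30,"rx": 0,"ry": 0,"rz": 0.555,"fingers": -1},{"x": -475,"y": -744,"z": 81,"rx": 0,"ry": 0,"rz": 1.127,"fingers": -1},{"x": -475,"y": -744,"z": 81,"rx": 0,"ry": 0,"rz": 1.127,"fingers": -1},{"x": -475,"y": -744,"z": 81,"rx": 0,"ry": 0,"rz": 1.127,"fingers": -1},{"x": -475,"y": -744,"z": 81,"rx": 0,"ry": 0,"rz": 1.127,"fingers": -1},{"x": -475,"y": -744,"z": 81,"rx": 0,"ry": 0,"rz": 1.127,"fingers": -1},{"x": -475,"y": -744,"z": 81,"rx": 0,"ry": 0,"rz": 1.127,"fingers": -1},{"x": -475,"y": -744,"z": 81,"rx": 0,"ry": 0,"rz": 1.127,"fingers": -1},{"x": -475,"y": -744,"z": 81,"rx": 0,"ry": 0,"rz": 1.127,"fingers": -1}])

```text
time_s: 2.33
tool_pos: [0.4205, -0.2402, 0.1494]
tool_rot: [-180.0, 0.0, 96.9]
force: [0.4, -0.0, -0.5]
grip_width: 0.087
grasp_force: 0.0
```

Run:
```python
from h import *; from cell import vision
from g import go
go((.422,-.238,.0105,97.2))
c=vision.read_camera('wrist')
pickle.dump(c,open('w2.pkl','wb')); im=c['image'][...,::-1].copy()
for P,q in [(shimpts(),(.417,-.1976,0,-1.4444)),(wedgepts(),(.545,-.202,0,1.3406))]:
    h=cv2.convexHull(proj(c,place(P,q)).astype(np.int32)); cv2.polylines(im,[h],True,(255,0,255),1)
cv2.imwrite('pics/w2.png',im)
```

```text
t 2.33 p [ 0.4205 -0.2402  0.1494] rot [-1.7997e+02  2.0000e-02  9.6900e+01] F [ 0.43 -0.   -0.45] w 0.087 gf 0.0 j7 34.0
(0.422, -0.238, 0.0105, 97.2) [  2.1   1.8 138.9] [-0.001  0.    -0.005]
```

View pics/w2.png

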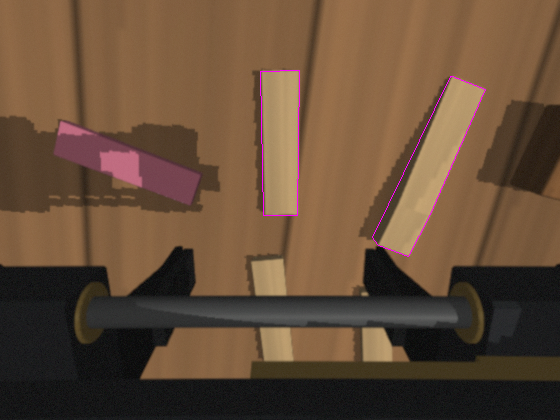

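The overlay sits tightly on shim A, pixels (263–300, 70–215), and on the wedge (375–485, 77–255), so a third view confirms the poses. Now I descend and grip.

>>> drive_tool(moves=[{"x": 2,"y": 2,"z": 60,"rx": 0,"ry": 0,"rz": -0.005,"fingers": -1},{"x": 2,"y": 2,"z": 110,"rx": 0,"ry": 0,"rz": -0.005,"fingers": -1},{"x": 2,"y": 2,"z": 130,"rx": 0,"ry": 0,"rz": -0.005,"fingers": 0},{"x": 2,"y": 2,"z": 139,"rx": 0,"ry": 0,"rz": -0.005,"fingers": 0},{"x": 2,"y": 2,"z": 139,"rx": 0,"ry": 0,"rz": -0.005,"fingers": 1},{"x": 2,"y": 2,"z": 139,"rx": 0,"ry": 0,"rz": -0.005,"fingers": 1},{"x": 2,"y": 2,"z": 139,"rx": 0,"ry": 0,"rz": -0.005,"fingers": 1},{"x": 2,"y": 2,"z": 139,"rx": 0,"ry": 0,"rz": -0.005,"fingers": 1},{"x": 2,"y": 2,"z": 139,"rx": 0,"ry": 0,"rz": -0.005,"fingers": 1},{"x": 2,"y": 2,"z": 110,"rx": 0,"ry": 0,"rz": -0.005,"fingers": 1},{"x": 2,"y": 2,"z": 80,"rx": 0,"ry": 0,"rz": -0.005,"fingers": 1},{"x": 2,"y": 2,"z": 80,"rx": 0,"ry": 0,"rz": -0.005,"fingers": 1}], force=15)

```text
time_s: 3.88
tool_pos: [0.4253, -0.2361, 0.0715]
tool_rot: [179.7, 0.1, 97.5]
force: [0.4, 0.3, -1.6]
grip_width: 0.0299
grasp_force: 14.9
```

```bash
python3 g.py "[(.529,-.06,.07,90),(.529,-.06,.0125,90),(.529,.036,.0125,90)]"
```

```text
t 3.88 p [ 0.4253 -0.2361  0.0715] rot [1.7974e+02 6.0000e-02 9.7510e+01] F [ 0.45  0.27 -1.59] w 0.0299 gf 14.9 j7 40.0
(0.529, -0.06, 0.07, 90) [161.  125.8   1.9] [0.005 0.001 0.131]
(0.529, -0.06, 0.0125, 90) [161.1 125.5  59.4] [0.005 0.001 0.131]
(0.529, 0.036, 0.0125, 90) [256.3 138.1  59.3] [0.005 0.001 0.131]
```

>>> drive_tool(moves=[{"x": 50,"y": 40,"z": 2,"rx": 0.005,"ry": 0,"rz": 0.05,"fingers": 1},{"x": 100,"y": 80,"z": 2,"rx": 0.005,"ry": 0,"rz": 0.1,"fingers": 1},{"x": 161,"y": 126,"z": 2,"rx": 0.005,"ry": 0,"rz": 0.131,"fingers": 1},{"x": 161,"y": 126,"z": 2,"rx": 0.005,"ry": 0,"rz": 0.131,"fingers": 1},{"x": 161,"y": 126,"z": 40,"rx": 0.005,"ry": 0,"rz": 0.131,"fingers": 1},{"x": 161,"y": 126,"z": 58,"rx": 0.005,"ry": 0,"rz": 0.131,"fingers": 1},{"x": 161,"y": 126,"z": 58,"rx": 0.005,"ry": 0,"rz": 0.131,"fingers": 1},{"x": 161,"y": 126,"z": 58,"rx": 0.005,"ry": 0,"rz": 0.131,"fingers": 1}])

```text
time_s: 4.88
tool_pos: [0.5271, -0.0604, 0.0114]
tool_rot: [-179.7, 0.0, 89.9]
force: [-0.3, 0.5, 0.4]
grip_width: 0.0299
grasp_force: 15.0
```

```bash
python3 g.py "[(.529,.038,.0125,90),(.529,.038,.0105,90)]"
python3 - <<'E'
from h import *; from cell import vision
for n in('top','side'): pickle.dump(vision.read_camera(n),open(n+'1.pkl','wb'))
for n in('top','side'):
    c=pickle.load(open(n+'1.pkl','rb')); im=c['image'][...,::-1].copy()
    h=cv2.convexHull(proj(c,place(shimpts(),(.529,-.0215,.002,1.5708))).astype(np.int32)); cv2.polylines(im,[h],True,(255,0,255),1)
    u=proj(c,[[.529,.02,.03]])[0].astype(int)
    cv2.imwrite(f'pics/p_{n}.png',cv2.resize(im[max(0,u[1]-60):u[1]+60,max(0,u[0]-90):u[0]+90],None,fx=4,fy=4))
a=cv2.imread('pics/p_top.png');b=cv2.imread('pics/p_side.png')
cv2.imwrite('pics/p1.png',cv2.resize(np.vstack([a,b]),(450,600)))
E
```

```text
t 4.88 p [ 0.5271 -0.0604  0.0114] rot [-1.7969e+02  3.0000e-02  8.9910e+01] F [-0.25  0.53  0.39] w 0.0299 gf 15.0 j7 17.0
(0.529, 0.038, 0.0125, 90) [98.4  1.7 -1.1] [-0.005  0.001 -0.002]
(0.529, 0.038, 0.0105, 90) [98.4  1.7  0.9] [-0.005  0.001 -0.002]
```

View pics/p1.png

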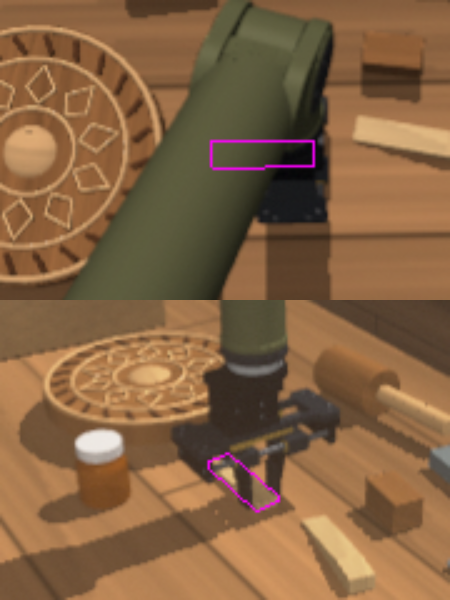

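The shim is held as predicted, with its outline in place, and the gripper is clear of the jar. Now I slide it in 98 mm, lower it, release and lift.

>>> drive_tool(moves=[{"x": 30,"y": 1,"z": -1,"rx": 0,"ry": 0,"rz": 0,"fingers": 1},{"x": 65,"y": 1,"z": -1,"rx": 0,"ry": 0,"rz": 0,"fingers": 1},{"x": 98,"y": 1,"z": -1,"rx": 0,"ry": 0,"rz": 0,"fingers": 1},{"x": 98,"y": 1,"z": 0,"rx": 0,"ry": 0,"rz": 0,"fingers": 1},{"x": 98,"y": 1,"z": 1,"rx": 0,"ry": 0,"rz": 0,"fingers": 1},{"x": 98,"y": 1,"z": 1,"rx": 0,"ry": 0,"rz": 0,"fingers": 1},{"x": 98,"y": 1,"z": 1,"rx": 0,"ry": 0,"rz": 0,"fingers": 0},{"x": 98,"y": 1,"z": 1,"rx": 0,"ry": 0,"rz": 0,"fingers": 0},{"x": 98,"y": 1,"z": 1,"rx": 0,"ry": 0,"rz": 0,"fingers": 0},{"x": 98,"y": 1,"z": -40,"rx": 0,"ry": 0,"rz": 0,"fingers": 0},{"x": 98,"y": 1,"z": -90,"rx": 0,"ry": 0,"rz": 0,"fingers": 0},{"x": 98,"y": 1,"z": -90,"rx": 0,"ry": 0,"rz": 0,"fingers": 0}])

```text
time_s: 6.48
tool_pos: [0.5321, 0.0389, 0.1054]
tool_rot: [179.8, -0.1, 90.0]
force: [-0.3, -0.4, -0.1]
grip_width: 0.0435
grasp_force: 0.0
```

```bash
python3 g.py "[(.53,-.02,.13,-60,-40),(.53,-.02,.13,-60,40)]"
python3 - <<'E'
from h import *; from cell import vision
from scipy.spatial.transform import Rotation as Ro
c=vision.read_camera('wrist'); pickle.dump(c,open('w3.pkl','wb'))
from cell import sensors
o=sensors.get_obs(); R=Ro.from_euler('xyz',o['tool_rot'],degrees=True)
p=R.inv().apply(-c['R'].T@c['t']-o['tool_pos']); d=R.inv().apply(c['R'][2]); print('cam in tool',p.round(3),d.round(3))
for y,s in((-60,-40),(-60,40)):
    Rt=Ro.from_euler('xyz',[180,0,y],degrees=True)*Ro.from_euler('y',s,degrees=True)
    print(y,s,'cam',Rt.apply(p).round(3),'look',Rt.apply(d).round(3),'toolz',Rt.apply([0,0,1]).round(2))
E
```

```text
t 6.47 p [0.5321 0.0389 0.1054] rot [ 1.7984e+02 -1.3000e-01  8.9990e+01] F [-0.31 -0.4  -0.09] w 0.0435 gf 0.0 j7 0.0
(0.53, -0.02, 0.13, -60, -40) [-58.8  -2.1 -24.7] [ 0.901 -0.246  2.481]
(0.53, -0.02, 0.13, -60, 40) [-58.8  -2.1 -24.7] [-0.904  0.238  2.478]
cam in tool [ 0.082  0.001 -0.156] [-0.297  0.004  0.955]
-60 -40 cam [ 0.08  -0.142  0.067] look [-0.424  0.726 -0.541] toolz [-0.32  0.56 -0.77]
-60 40 cam [-0.02   0.032  0.172] look [ 0.19  -0.337 -0.922] toolz [ 0.32 -0.56 -0.77]
```

```bash
python3 g.py "[(.60,.017,.12,-45,-40)]"
```

```text
t 6.53 p [0.5304 0.039  0.1033] rot [-1.7993e+02 -8.0000e-02  9.0010e+01] F [ 0.16 -0.18  0.18] w 0.0435 gf 0.0 j7 0.0
(0.6, 0.017, 0.12, -45, -40) [-21.9  69.6 -16.8] [ 0.813 -0.337  2.239]
```

>>> drive_tool(moves=[{"x": -22,"y": 70,"z": -17,"rx": 0,"ry": 0,"rz": 0.18,"fingers": 0},{"x": -22,"y": 70,"z": -37,"rx": 0,"ry": 0,"rz": 0.36,"fingers": 0},{"x": -22,"y": 70,"z": -37,"rx": 0,"ry": 0,"rz": 0.54,"fingers": 0},{"x": -22,"y": 70,"z": -37,"rx": 0,"ry": 0,"rz": 0.72,"fingers": 0},{"x": -22,"y": 70,"z": -37,"rx": 0,"ry": 0,"rz": 0.9,"fingers": 0},{"x": -22,"y": 70,"z": -37,"rx": 0,"ry": 0,"rz": 1.08,"fingers": 0},{"x": -22,"y": 70,"z": -37,"rx": 0.2,"ry": -0.08,"rz": 1.26,"fingers": 0},{"x": -22,"y": 70,"z": -37,"rx": 0.4,"ry": -0.17,"rz": 1.44,"fingers": 0},{"x": -22,"y": 70,"z": -27,"rx": 0.55,"ry": -0.23,"rz": 1.62,"fingers": 0},{"x": -22,"y": 70,"z": -17,"rx": 0.65,"ry": -0.27,"rz": 1.8,"fingers": 0},{"x": -22,"y": 70,"z": -17,"rx": 0.75,"ry": -0.31,"rz": 2.0,"fingers": 0},{"x": -22,"y": 70,"z": -17,"rx": 0.813,"ry": -0.337,"rz": 2.239,"fingers": 0},{"x": -22,"y": 70,"z": -17,"rx": 0.813,"ry": -0.337,"rz": 2.239,"fingers": 0},{"x": -22,"y": 70,"z": -17,"rx": 0.813,"ry": -0.337,"rz": 2.239,"fingers": 0},{"x": -22,"y": 70,"z": -17,"rx": 0.813,"ry": -0.337,"rz": 2.239,"fingers": 0}])

```text
time_s: 8.4
tool_pos: [0.598, 0.015, 0.116]
tool_rot: [179.5, 40.2, -45.4]
force: [-0.3, 0.1, 0.9]
grip_width: 0.0433
grasp_force: 0.0
```

```bash
python3 g.py "[(.5345,-.10,.16,77)]"
python3 - <<'E'
from h import *; from cell import vision
c=vision.read_camera('wrist'); pickle.dump(c,open('w4.pkl','wb'))
im=c['image'][...,::-1].copy()
print(proj(c,[[.53,.088,0],[.53,.088,.025],[.514,.088,.01],[.544,.088,.01],[.53,.088,.056]]).round(0).tolist())
cv2.imwrite('pics/w4.png',cv2.resize(im,None,fx=1.4,fy=1.4,interpolation=2))
E
```

```text
t 8.4 p [0.598 0.015 0.116] rot [179.52  40.2  -45.43] F [-0.29  0.12  0.87] w 0.0433 gf 0.0 j7 -104.0
(0.5345, -0.1, 0.16, 77) [  0.2 126.4 -56.7] [-0.739  0.417 -2.03 ]
[[275.0, 195.0], [275.0, 219.0], [287.0, 211.0], [263.0, 198.0], [275.0, 251.0]]
```

View pics/w4.png

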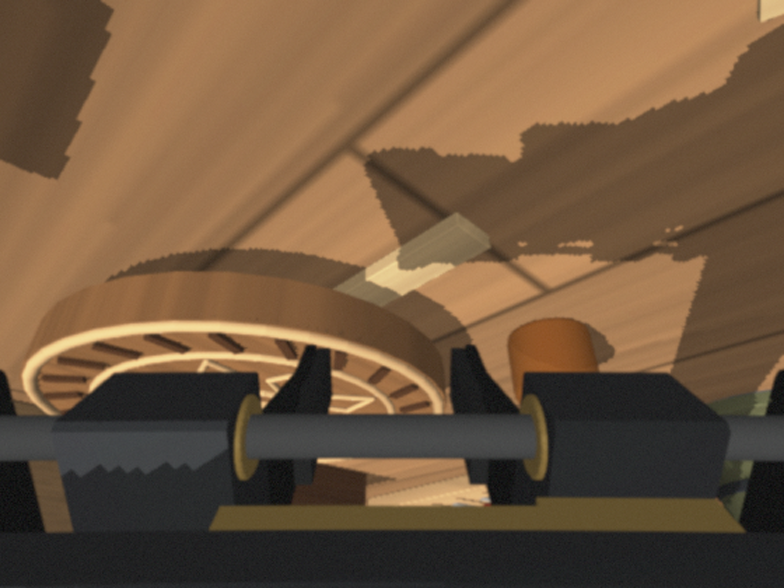

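The wrist view, which appears upside down, shows the shim lying flat on the bench and running under the rim, from about (475,225) to (340,290) in the 1.4x picture. The roundel's wall has its lower edge at about (200,270), (330,290) and (440,340). I'll extract the gap height from this view.

Run:
```python
from h import *
from scipy.ndimage import map_coordinates as mc, gaussian_filter1d as gf
from scipy.optimize import least_squares
c=pickle.load(open('w4.pkl','rb')); im=c['image'].astype(float)
cam=-c['R'].T@c['t']; x,y=.5291,.238
a0=np.arctan2(cam[1]-y,cam[0]-x); print('cam',cam.round(3),np.degrees(a0))
g=im.sum(2)/3
# edges along wall lines at many angles; walk in z from .075 to -.02 on cylinder r=.15
zz=np.arange(.075,-.02,-.0005)
rows=[]
for A in np.radians(np.arange(-80,11,5)):
    X=np.c_[x+.15*np.cos(A)+0*zz,y+.15*np.sin(A)+0*zz,zz]; u=proj(c,X)
    p=gf(mc(g,[u[:,1],u[:,0]],order=1),1.5); d=np.gradient(p)
    k=np.where(zz<.045)[0]; i=k[np.argsort(-np.abs(d[k]))[:1]][0]; k2=np.where(zz>.045)[0]; j=k2[np.argmax(-d[k2])]
    print(round(np.degrees(A)),'low',zz[i].round(4),round(d[i],1),'top',zz[j].round(4),round(d[j],1), [int(v) for v in p[::8]])
```

```text
cam [ 0.713 -0.099  0.181] -61.41293937764769
-80 low 0.004 10.4 top 0.0575 -11.6 [113, 112, 109, 178, 150, 78, 75, 75, 76, 74, 76, 76, 92, 113, 111, 110, 76, 75, 125, 141, 140, 140, 141, 139]
-75 low 0.0055 9.6 top 0.058 -11.8 [25, 28, 32, 175, 157, 85, 82, 82, 82, 83, 83, 82, 82, 73, 78, 83, 81, 88, 140, 139, 137, 133, 131, 134]
-70 low 0.006 8.9 top 0.0575 -13.5 [22, 33, 72, 179, 169, 90, 90, 91, 90, 91, 90, 90, 86, 82, 82, 82, 80, 87, 131, 134, 133, 132, 131, 134]
-65 low 0.0075 8.9 top 0.058 -13.4 [146, 98, 66, 183, 165, 91, 92, 90, 90, 90, 90, 90, 87, 78, 77, 77, 78, 115, 134, 136, 135, 133, 132, 132]
-60 low 0.0085 8.4 top 0.058 -15.8 [152, 107, 109, 187, 173, 87, 91, 90, 90, 90, 90, 92, 83, 76, 78, 79, 80, 127, 132, 133, 132, 131, 127, 111]
-55 low 0.0105 9.1 top 0.058 -15.1 [146, 68, 49, 189, 171, 95, 95, 94, 94, 95, 94, 95, 87, 77, 78, 78, 94, 127, 111, 91, 81, 92, 105, 113]
-50 low 0.0115 6.5 top 0.0585 -15.5 [131, 108, 114, 194, 172, 98, 98, 98, 98, 99, 98, 98, 85, 68, 57, 51, 81, 107, 111, 111, 109, 112, 116, 121]
-45 low 0.013 6.3 top 0.058 -16.5 [97, 50, 109, 195, 174,
[... 1053 characters left out ...]
, 96, 97, 97, 97, 96, 97, 100, 113, 117, 119, 121, 123, 123, 123, 123, 122, 122, 122, 122]
-5 low 0.0345 1.6 top 0.0625 -2.4 [112, 111, 114, 112, 99, 101, 100, 101, 101, 101, 105, 115, 118, 120, 122, 122, 122, 122, 121, 121, 121, 122, 121, 123]
0 low -0.018 0.4 top 0.0675 -0.7 [60, 109, 108, 109, 110, 112, 114, 118, 120, 120, 121, 121, 121, 120, 121, 122, 122, 122, 122, 121, 121, 122, 122, 122]
5 low 0.0435 0.7 top 0.0625 -0.7 [18, 29, 102, 110, 109, 111, 114, 116, 120, 121, 122, 122, 122, 121, 121, 121, 121, 122, 122, 122, 122, 121, 122, 122]
10 low 0.0385 0.6 top 0.072 -1.1 [19, 17, 37, 106, 110, 109, 109, 112, 114, 118, 120, 122, 122, 122, 121, 121, 120, 121, 122, 123, 122, 122, 122, 120]
```

The wall's lower edge reads about 27 mm here and about 24 mm in the side view, so the gap is 25–27 mm. With one shim, h is about 16 mm and the wedge tip ends about 85–95 mm under the rim, clear of the post at 115 mm. With two shims, h is about 6 mm and the 12 mm tip requirement would be marginal. I'll use one shim and decide by feel.

Next is the wedge.

```bash
python3 g.py "[(.5313,-.2604,.13,76.8),(.59,-.1,.15,0,-15),(.56,-.2,.14,40,0)]"
```

```text
t 8.45 p [0.5984 0.0161 0.1167] rot [179.67  40.17 -45.17] F [-0.43  1.   -0.25] w 0.0437 gf 0.0 j7 -104.0
(0.5313, -0.2604, 0.13, 76.8) [ 105.1  243.2 -104.7] [-0.737  0.417 -2.024]
(0.59, -0.1, 0.15, 0, -15) [ 36.9  88.3 -74.2] [-0.362  0.418 -0.703]
(0.56, -0.2, 0.14, 40, 0) [ 81.4 180.2 -98.2] [-0.515  0.569 -1.418]
```

>>> drive_tool(moves=[{"x": 10,"y": 25,"z": -25,"rx": -0.1,"ry": 0.1,"rz": -0.17,"fingers": -1},{"x": 20,"y": 50,"z": -50,"rx": -0.18,"ry": 0.2,"rz": -0.34,"fingers": -1},{"x": 30,"y": 70,"z": -65,"rx": -0.27,"ry": 0.31,"rz": -0.52,"fingers": -1},{"x": 37,"y": 88,"z": -74,"rx": -0.362,"ry": 0.418,"rz": -0.703,"fingers": -1},{"x": 48,"y": 111,"z": -80,"rx": -0.4,"ry": 0.45,"rz": -0.87,"fingers": -1},{"x": 60,"y": 134,"z": -86,"rx": -0.43,"ry": 0.49,"rz": -1.05,"fingers": -1},{"x": 70,"y": 157,"z": -92,"rx": -0.47,"ry": 0.53,"rz": -1.23,"fingers": -1},{"x": 81,"y": 180,"z": -98,"rx": -0.515,"ry": 0.569,"rz": -1.418,"fingers": -1},{"x": 89,"y": 201,"z": -100,"rx": -0.59,"ry": 0.52,"rz": -1.62,"fingers": -1},{"x": 97,"y": 222,"z": -102,"rx": -0.66,"ry": 0.47,"rz": -1.82,"fingers": -1},{"x": 105,"y": 243,"z": -105,"rx": -0.737,"ry": 0.417,"rz": -2.024,"fingers": -1},{"x": 105,"y": 243,"z": -105,"rx": -0.737,"ry": 0.417,"rz": -2.024,"fingers": -1},{"x": 105,"y": 243,"z": -105,"rx": -0.737,"ry": 0.417,"rz": -2.024,"fingers": -1},{"x": 105,"y": 243,"z": -105,"rx": -0.737,"ry": 0.417,"rz": -2.024,"fingers": -1},{"x": 105,"y": 243,"z": -105,"rx": -0.737,"ry": 0.417,"rz": -2.024,"fingers": -1}])

```text
time_s: 10.32
tool_pos: [0.5323, -0.2591, 0.1318]
tool_rot: [179.9, -0.0, 76.8]
force: [0.7, -0.1, -0.2]
grip_width: 0.0872
grasp_force: 0.0
```

Run:
```python
from h import *; from cell import vision
from g import go
go((.5313,-.2604,.0105,76.8))
c=vision.read_camera('wrist'); pickle.dump(c,open('w5.pkl','wb'))
t=vision.read_camera('top'); s=vision.read_camera('side')
x,f,n=fit([c],wedgepts(),(.545,-.202,0,1.3406),fixz=1.0); print('wrist wedge',x.round(4),f,n)
x,f,n=fit([t,s],shimpts(),(.53,.0775,0,1.57)); print('shim',x.round(4),f,n)
```

```text
t 10.32 p [ 0.5323 -0.2591  0.1318] rot [ 1.7992e+02 -1.0000e-02  7.6780e+01] F [ 0.67 -0.07 -0.19] w 0.0872 gf 0.0 j7 22.0
(0.5313, -0.2604, 0.0105, 76.8) [ -1.5  -0.9 121.3] [ 0.001 -0.    -0.   ]
wrist wedge [ 0.5444 -0.2007  1.34  ] 0.15163412603521775 [9397]
shim [ 0.5302  0.0778 -0.0044  1.5887] 0.8327302524119607 [296, 219]
```

The wrist view confirms the wedge pose to within 1.5 mm. Now I descend, grip the tail and lift.

>>> drive_tool(moves=[{"x": -1,"y": -1,"z": 50,"rx": 0,"ry": 0,"rz": 0,"fingers": -1},{"x": -1,"y": -1,"z": 95,"rx": 0,"ry": 0,"rz": 0,"fingers": -1},{"x": -1,"y": -1,"z": 114,"rx": 0,"ry": 0,"rz": 0,"fingers": 0},{"x": -1,"y": -1,"z": 121,"rx": 0,"ry": 0,"rz": 0,"fingers": 0},{"x": -1,"y": -1,"z": 121,"rx": 0,"ry": 0,"rz": 0,"fingers": 1},{"x": -1,"y": -1,"z": 121,"rx": 0,"ry": 0,"rz": 0,"fingers": 1},{"x": -1,"y": -1,"z": 121,"rx": 0,"ry": 0,"rz": 0,"fingers": 1},{"x": -1,"y": -1,"z": 121,"rx": 0,"ry": 0,"rz": 0,"fingers": 1},{"x": -1,"y": -1,"z": 121,"rx": 0,"ry": 0,"rz": 0,"fingers": 1}], force=35)

```text
time_s: 11.6
tool_pos: [0.5311, -0.2605, 0.0112]
tool_rot: [179.9, -0.0, 76.8]
force: [-0.5, -0.3, 1.6]
grip_width: 0.0298
grasp_force: 35.0
```

```bash
python3 g.py "[(.5303,-.2604,.06,90),(.5303,-.07,.025,90),(.5303,-.07,.0215,90)]"
```

```text
t 11.6 p [ 0.5311 -0.2605  0.0112] rot [ 1.7988e+02 -3.0000e-02  7.6770e+01] F [-0.47 -0.27  1.64] w 0.0298 gf 35.0 j7 28.0
(0.5303, -0.2604, 0.06, 90) [ -0.   -0.7 -48.8] [ 0.002 -0.    -0.231]
(0.5303, -0.07, 0.025, 90) [185.3 -44.4 -13.8] [ 0.002 -0.    -0.231]
(0.5303, -0.07, 0.0215, 90) [185.3 -44.4 -10.3] [ 0.002 -0.    -0.231]
```

>>> drive_tool(moves=[{"x": 0,"y": 0,"z": -25,"rx": 0,"ry": 0,"rz": 0,"fingers": 1},{"x": 0,"y": -1,"z": -49,"rx": 0,"ry": 0,"rz": -0.1,"fingers": 1},{"x": 45,"y": -11,"z": -49,"rx": 0,"ry": 0,"rz": -0.231,"fingers": 1},{"x": 95,"y": -23,"z": -49,"rx": 0,"ry": 0,"rz": -0.231,"fingers": 1},{"x": 145,"y": -35,"z": -49,"rx": 0,"ry": 0,"rz": -0.231,"fingers": 1},{"x": 185,"y": -44,"z": -40,"rx": 0.002,"ry": 0,"rz": -0.231,"fingers": 1},{"x": 185,"y": -44,"z": -20,"rx": 0.002,"ry": 0,"rz": -0.231,"fingers": 1},{"x": 185,"y": -44,"z": -13,"rx": 0.002,"ry": 0,"rz": -0.231,"fingers": 1},{"x": 185,"y": -44,"z": -12,"rx": 0.002,"ry": 0,"rz": -0.231,"fingers": 1},{"x": 185,"y": -44,"z": -12,"rx": 0.002,"ry": 0,"rz": -0.231,"fingers": 1},{"x": 185,"y": -44,"z": -12,"rx": 0.002,"ry": 0,"rz": -0.231,"fingers": 1}])

```text
time_s: 12.98
tool_pos: [0.5308, -0.071, 0.0233]
tool_rot: [180.0, -0.0, 89.9]
force: [0.3, 0.7, -0.4]
grip_width: 0.03
grasp_force: 35.0
```

```bash
python3 g.py "[(.5303,-.01,.0225,90),(.5303,.02,.0225,90)]"
python3 - <<'E'
from h import *; from cell import vision
c=vision.read_camera('side'); im=c['image'][...,::-1].copy()
cv2.imwrite('pics/s5.png',cv2.resize(im[130:270,150:350],None,fx=4,fy=4,interpolation=2)[:, :800])
E
```

```text
t 12.97 p [ 0.5308 -0.071   0.0233] rot [ 1.7997e+02 -1.0000e-02  8.9940e+01] F [ 0.25  0.74 -0.41] w 0.03 gf 35.0 j7 17.0
(0.5303, -0.01, 0.0225, 90) [61.  -0.6  0.9] [ 0.001 -0.    -0.001]
(0.5303, 0.02, 0.0225, 90) [91.  -0.6  0.9] [ 0.001 -0.    -0.001]
```

View pics/s5.png

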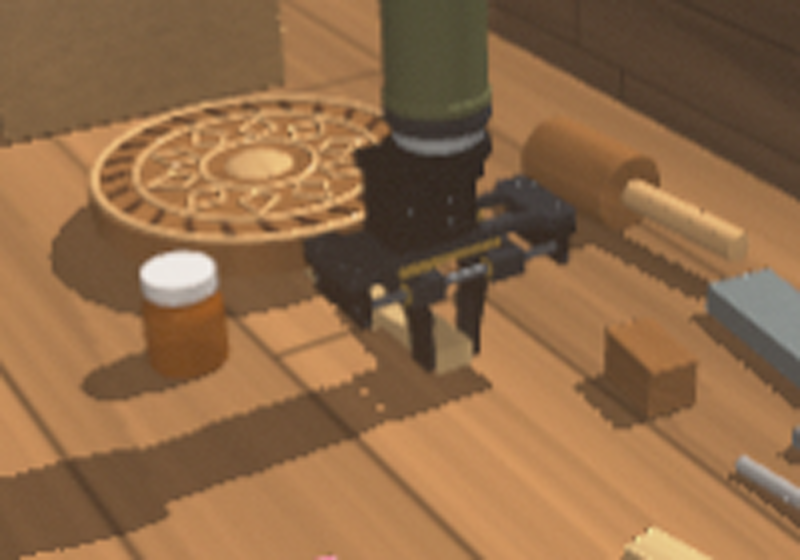

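The wedge is held level above the shim, with its tip just short of the rim. It slides in first, then I'll ease it down onto the shim.

>>> drive_tool(moves=[{"x": 25,"y": 0,"z": 1,"rx": 0,"ry": 0,"rz": 0,"fingers": 1},{"x": 50,"y": 0,"z": 1,"rx": 0,"ry": 0,"rz": 0,"fingers": 1},{"x": 75,"y": 0,"z": 1,"rx": 0,"ry": 0,"rz": 0,"fingers": 1},{"x": 75,"y": 0,"z": 1.5,"rx": 0,"ry": 0,"rz": 0,"fingers": 1},{"x": 75,"y": 0,"z": 2,"rx": 0,"ry": 0,"rz": 0,"fingers": 1},{"x": 75,"y": 0,"z": 2,"rx": 0,"ry": 0,"rz": 0,"fingers": 1},{"x": 75,"y": 0,"z": 2,"rx": 0,"ry": 0,"rz": 0,"fingers": 1}])

```text
time_s: 13.9
tool_pos: [0.5307, 0.0036, 0.0211]
tool_rot: [180.0, 0.0, 89.9]
force: [-0.2, -0.4, 3.2]
grip_width: 0.0298
grasp_force: 35.0
```

Contact with the shim reads Fz 3.2 N. Now I push in by feel.

>>> drive_tool(moves=[{"x": 4,"y": 0,"z": 0,"rx": 0,"ry": 0,"rz": 0,"fingers": 1},{"x": 8,"y": 0,"z": 0,"rx": 0,"ry": 0,"rz": 0,"fingers": 1},{"x": 12,"y": 0,"z": 0,"rx": 0,"ry": 0,"rz": 0,"fingers": 1},{"x": 12,"y": 0,"z": 0,"rx": 0,"ry": 0,"rz": 0,"fingers": 1}])

```text
time_s: 14.4
tool_pos: [0.5309, 0.0171, 0.0211]
tool_rot: [180.0, -0.0, 90.0]
force: [1.1, -1.6, 4.7]
grip_width: 0.0296
grasp_force: 35.0
```

>>> drive_tool(moves=[{"x": 2,"y": 0,"z": 0,"rx": 0,"ry": 0,"rz": 0,"fingers": 1},{"x": 4,"y": 0,"z": 0,"rx": 0,"ry": 0,"rz": 0,"fingers": 1},{"x": 6,"y": 0,"z": 0,"rx": 0,"ry": 0,"rz": 0,"fingers": 1},{"x": 6,"y": 0,"z": 0,"rx": 0,"ry": 0,"rz": 0,"fingers": 1}])

```text
time_s: 14.9
tool_pos: [0.5308, 0.0225, 0.0212]
tool_rot: [180.0, 0.0, 90.0]
force: [0.1, -2.9, 5.5]
grip_width: 0.0296
grasp_force: 35.0
```

>>> drive_tool(moves=[{"x": 0,"y": 0,"z": -0.7,"rx": 0,"ry": 0,"rz": 0,"fingers": 1},{"x": 2,"y": 0,"z": -0.7,"rx": 0,"ry": 0,"rz": 0,"fingers": 1},{"x": 4,"y": 0,"z": -0.7,"rx": 0,"ry": 0,"rz": 0,"fingers": 1},{"x": 4,"y": 0,"z": -0.7,"rx": 0,"ry": 0,"rz": 0,"fingers": 1}])

```text
time_s: 15.4
tool_pos: [0.53, 0.0274, 0.0212]
tool_rot: [-179.9, -0.0, 90.0]
force: [-0.8, 0.9, 1.6]
grip_width: 0.0298
grasp_force: 35.0
```

>>> drive_tool(moves=[{"x": 2,"y": 0,"z": 0,"rx": 0,"ry": 0,"rz": 0,"fingers": 1},{"x": 4,"y": 0,"z": 0,"rx": 0,"ry": 0,"rz": 0,"fingers": 1},{"x": 6,"y": 0,"z": 0,"rx": 0,"ry": 0,"rz": 0,"fingers": 1},{"x": 6,"y": 0,"z": 0,"rx": 0,"ry": 0,"rz": 0,"fingers": 1}])

```text
time_s: 15.9
tool_pos: [0.5302, 0.033, 0.0214]
tool_rot: [-180.0, -0.0, 90.0]
force: [0.2, 0.3, -0.2]
grip_width: 0.0298
grasp_force: 35.0
```

>>> drive_tool(moves=[{"x": 2,"y": 0,"z": 0,"rx": 0,"ry": 0,"rz": 0,"fingers": 1},{"x": 4,"y": 0,"z": 0,"rx": 0,"ry": 0,"rz": 0,"fingers": 1},{"x": 4,"y": 0,"z": 0,"rx": 0,"ry": 0,"rz": 0,"fingers": 1}])

```text
time_s: 16.27
tool_pos: [0.5304, 0.0369, 0.0215]
tool_rot: [-180.0, -0.0, 90.0]
force: [0.2, 0.5, -0.9]
grip_width: 0.0297
grasp_force: 35.0
```

>>> drive_tool(moves=[{"x": 2,"y": 0,"z": 0,"rx": 0,"ry": 0,"rz": 0,"fingers": 1},{"x": 4,"y": 0,"z": 0,"rx": 0,"ry": 0,"rz": 0,"fingers": 1},{"x": 4,"y": 0,"z": 0,"rx": 0,"ry": 0,"rz": 0,"fingers": 1}])

```text
time_s: 16.65
tool_pos: [0.5304, 0.0409, 0.0215]
tool_rot: [-180.0, -0.0, 90.0]
force: [0.3, 0.7, -0.6]
grip_width: 0.0295
grasp_force: 35.0
```

>>> drive_tool(moves=[{"x": 2,"y": 0,"z": 0,"rx": 0,"ry": 0,"rz": 0,"fingers": 1},{"x": 4,"y": 0,"z": 0,"rx": 0,"ry": 0,"rz": 0,"fingers": 1},{"x": 4,"y": 0,"z": 0,"rx": 0,"ry": 0,"rz": 0,"fingers": 1}])

```text
time_s: 17.02
tool_pos: [0.5304, 0.0449, 0.0215]
tool_rot: [-180.0, -0.0, 90.0]
force: [-1.2, 0.8, -0.8]
grip_width: 0.0299
grasp_force: 35.0
```

>>> drive_tool(moves=[{"x": 2,"y": 0,"z": 0,"rx": 0,"ry": 0,"rz": 0,"fingers": 1},{"x": 4,"y": 0,"z": 0,"rx": 0,"ry": 0,"rz": 0,"fingers": 1},{"x": 5,"y": 0,"z": 0,"rx": 0,"ry": 0,"rz": 0,"fingers": 1},{"x": 5,"y": 0,"z": 0,"rx": 0,"ry": 0,"rz": 0,"fingers": 1}])

```text
time_s: 17.52
tool_pos: [0.5302, 0.0492, 0.0213]
tool_rot: [-180.0, 0.0, 90.0]
force: [0.4, -1.5, -2.3]
grip_width: 0.0296
grasp_force: 35.0
```

Contact is starting: the rim pushes down (Fz −2.3) and back (Fy −1.5). I'll ease in further.

>>> drive_tool(moves=[{"x": 0.7,"y": 0,"z": 0,"rx": 0,"ry": 0,"rz": 0,"fingers": 1},{"x": 1.4,"y": 0,"z": 0,"rx": 0,"ry": 0,"rz": 0,"fingers": 1},{"x": 2,"y": 0,"z": 0,"rx": 0,"ry": 0,"rz": 0,"fingers": 1},{"x": 2,"y": 0,"z": 0,"rx": 0,"ry": 0,"rz": 0,"fingers": 1}])

```text
time_s: 18.02
tool_pos: [0.5301, 0.0502, 0.0213]
tool_rot: [-180.0, 0.1, 90.0]
force: [-0.1, -6.1, -3.1]
grip_width: 0.0298
grasp_force: 35.0
```

It is snug. I'll settle it slightly onto the shim and add a little push.

>>> drive_tool(moves=[{"x": 0.5,"y": 0,"z": 0.3,"rx": 0,"ry": 0,"rz": 0,"fingers": 1},{"x": 1,"y": 0,"z": 0.6,"rx": 0,"ry": 0,"rz": 0,"fingers": 1},{"x": 1.2,"y": 0,"z": 0.8,"rx": 0,"ry": 0,"rz": 0,"fingers": 1},{"x": 1.2,"y": 0,"z": 0.8,"rx": 0,"ry": 0,"rz": 0,"fingers": 1},{"x": 1.2,"y": 0,"z": 0.8,"rx": 0,"ry": 0,"rz": 0,"fingers": 1},{"x": 1.2,"y": 0,"z": 0.8,"rx": 0,"ry": 0,"rz": 0,"fingers": 1}])

```text
time_s: 18.77
tool_pos: [0.5301, 0.0503, 0.0212]
tool_rot: [-179.9, 0.1, 89.9]
force: [-3.0, -8.2, 3.2]
grip_width: 0.0293
grasp_force: 35.0
```

Run:
```python
from h import *; from cell import vision
from g import go
go()
s=vision.read_camera('side'); t=vision.read_camera('top'); w=vision.read_camera('wrist')
a=cv2.resize(s['image'][130:270,150:350,::-1],(800,560),interpolation=2)[:, :]
cv2.imwrite('pics/fin.png',np.vstack([cv2.resize(s['image'][150:250,170:310,::-1],(420,300),interpolation=2),cv2.resize(w['image'][:,:,::-1],(420,300))]))
go()
```

```text
t 18.77 p [0.5301 0.0503 0.0212] rot [-1.7993e+02  1.3000e-01  8.9920e+01] F [-2.99 -8.22  3.22] w 0.0293 gf 35.0 j7 2.0
t 18.93 p [0.5301 0.0503 0.0212] rot [-1.7993e+02  1.3000e-01  8.9920e+01] F [-1.9  -7.85  2.26] w 0.0298 gf 35.0 j7 2.0
```

View pics/fin.png

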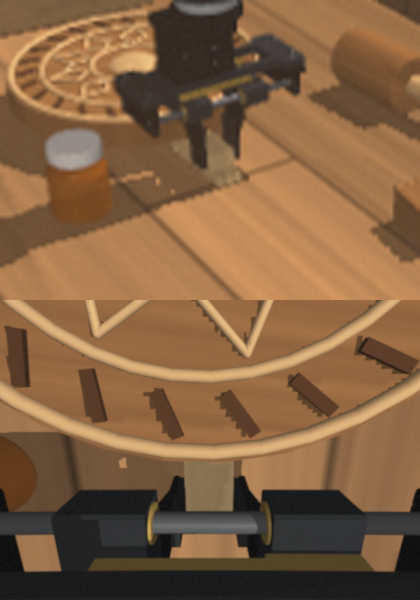

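The wedge is in line with the shim: the tail and the shim's outer end are both visible outside the rim, at about (208,180) in the upper half and (209,485) in the lower. I'll add a bit more push for margin.

>>> drive_tool(moves=[{"x": 0.5,"y": 0,"z": -0.2,"rx": 0,"ry": 0,"rz": 0,"fingers": 1},{"x": 1,"y": 0,"z": -0.4,"rx": 0,"ry": 0,"rz": 0,"fingers": 1},{"x": 1.5,"y": 0,"z": -0.4,"rx": 0,"ry": 0,"rz": 0,"fingers": 1},{"x": 1.5,"y": 0,"z": -0.4,"rx": 0,"ry": 0,"rz": 0,"fingers": 1},{"x": 1.5,"y": 0,"z": -0.4,"rx": 0,"ry": 0,"rz": 0,"fingers": 1},{"x": 1.5,"y": 0,"z": -0.4,"rx": 0,"ry": 0,"rz": 0,"fingers": 1},{"x": 1.5,"y": 0,"z": -0.4,"rx": 0,"ry": 0,"rz": 0,"fingers": 1}])

```text
time_s: 19.8
tool_pos: [0.5302, 0.0507, 0.0212]
tool_rot: [-180.0, 0.2, 89.9]
force: [-1.0, -9.6, 0.2]
grip_width: 0.0295
grasp_force: 35.0
```

```bash
python3 -c "
from cell import workorder,sensors
print(workorder.sign_off()); o=sensors.get_obs(); print(o['time_s'],o['force'])"
```

```text
the job is handed in; nothing more can be done
None
the job is handed in; nothing more can be done
```

I handed the job in with one shim flat under the rim and the wedge snug on top of it (about 10 N push), its tip about 98 mm under the rim, the gripper still holding its thick end; sign-off returned no verdict, and one shim was enough because the gap measured about 27 mm.

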